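# Fetch the part carrier out of the cleaning tank with the hook rod

### The arm

A 7-joint arm with a two-finger parallel gripper is mounted at the origin on the work surface. World frame = base frame: x ahead of the robot, y to its left, z up, the work surface at z = 0. Lengths are in m, angles in rad, forces in N, time in s.
With the tool pointing down it reaches from about 0.425 to 0.925 m from the base axis. Payload 6.8 kg.
Tool frame: the origin (TCP) lies between the finger pads; the fingertips stand r.tcp_to_tips ahead of it and the grasp point (between the pads) lies 3 mm ahead of it (r.tcp_to_tips is the distance from the TCP to the fingertips, in m); z points along the fingers, y is the line along which they close (so a half turn about z gives the same grasp; the last joint's range is limited). The gripper opens to 85 mm and grips with 20 to 120 N. Pads are 22 mm wide; open, the fingers measure 114 mm over their backs; the gripper's body (76 mm by 85 mm) begins 54 mm behind the grasp point. The pads swing forward as they close: fully open they stand 13 mm farther back than shut.
Start: joints at [-1.34, 0.477, 0.022, 1.555, -0.011, 1.109, -0.083], TCP at [0.224, 0.637, 0.253] pointing down, gripper open.
Joint ranges: [-2.96, 2.96], [-0.34, 2.1], [-1.41, 1.46], [0.24, 2.44], [-1.37, 4.51], [0.17, 1.92], [-2.96, 2.96]. Speed limits (rad/s): [2.39, 2.39, 3.14, 3.14, 3.14, 3.14, 3.14].

### API

Orientations are given as a rotation vector (axis times angle).
In Python, from bench import r gives the robot as it stands. The module is installed in compiled form; this text tells all that it offers.
- The arm moves only by the tool step_arm, never from a script. Its argument "moves" is a list of rows, each an object of numbers: "rx", "ry", "rz": the turn, a rotation vector about the tool's x, y, z in degrees; "dx", "dy", "dz": the shift along the tool's x, y, z in mm; "gripper": the opening, from -1 (shut) to 1 (fully open). In form: [{"rx": .., "ry": .., "rz": .., "dx": .., "dy": .., "dz": .., "gripper": ..}, ...]. A call has 1 to 20 rows; each row shifts and turns the commanded pose from where the row before left it, along the tool's axes as they then stand; what a row does not reach is not made up. A row lasts 1/8 s, in which the tool goes at most 62.5 mm and 10.7 degrees, less where a joint would pass 70% of its speed; a pose out of reach is approached as far as the arm can. A call is refused whole if a number of a shift passes 62.5 or a number of a turn 10.7, either way. A call with a gripper value outside its range is refused whole. The fingers move at their own pace and stop on an object; "grip_force" is the grip in N (left out, the last holds). Time passes only in rows, so rows that do not move let the fingers close. It gives the time, the measured TCP pose, the force, the opening and the grip force at its end, in the units of the state.
- r.get_obs(): the state, without advancing time (a new reading comes with each control period).
- r.grab_frame(name): name is "scene" or "top" or "wrist"; returns the picture (480x640x3 uint8, blue, green, red); there is no depth.
- r.camera_info(name): a dict with "mtx" (3x3 intrinsics, pixels), "rvec" (rotation vector, rad) and "tvec" (3), from world to camera coordinates, as OpenCV has them. Camera axes: x right, y down, z forward; pixel columns grow to the right and rows downward; lengths in m; the calibration is good to about 2 mm. The wrist camera is an equidistant fisheye: a pixel r from the principal point sees the ray r / f radians off the axis. A picture is of the moment at which its call begins: read the wrist's pose just before it. camera_info takes no time and is no camera call; for the wrist camera it gives the pose at the moment of the call.
- r.hand_in(): hands the job in; it is judged then, once.
The state is a dict: "clock": time; "joints": joint angles; "qvel": joint speeds; "tau": joint torques, N m; "tcp_pos": TCP position; "orientation": TCP orientation; "contact_force": force on the tool from outside, world axes, zero at the start; "moment": the same for the moment, N m; "grip_width": finger opening in m; "gripper_force": force on a finger pad.
Only numpy, scipy, OpenCV 4.12 (cv2) and the standard library are available. Lean on these libraries where they do the work, as an engineer would, in place of code of your own. Each camera call takes 0.05 s, during which the arm holds its last target. There are 200 camera calls.

### The job

Take the hook rod from its forked stand and use its hook to lift the small part carrier by its bail out of the deep cleaning tank, never touching the carrier with the gripper. Set the carrier down gently, upright and flat on the floor of the grey tray and unhook it, then hang the rod back in the fork of its stand, upright with its collar resting on the fork, and let go. Leave the other things on the bench where they are.

Things in the scene. Friction and masses are not known exactly. Their poses are not given: they have to be found in the camera images.
- tank: Open-topped empty steel tank, fixed, outer 129 (x) x 126 (y) x 140 high, walls and floor 7 (inner 115 x 112). Origin: centre of underside; yaw within 0.35 rad. A V-notch bracket on each y wall reaches in to 35 mm from the middle plane (70 mm gap); notch at tank x = +12, bottom 42, top 56 above the bench. The free space for the hook to come down is on the carrier's -x side, 44 long.
- tank_rim (a point): Point at rim height, 140 mm above the bench, straight above the hanging carrier (tank x = +12 mm, y = 0); axes as the tank. The mouth reaches from here 70 mm to -x, 45 mm to +x and 56 mm to each side.
- carrier: Loose dark steel part carrier, 0.15-0.31 kg: base 50 x 50 x 4, brass ring fixed on it (38 dia, top at 16 mm), wire bail 65 high over it, a pin 6 dia at height 32 out to y = +-45 mm each side. Origin: centre of the base's underside, z up. At the start its pins lie in the tank's notches, axes as the tank's, underside about 14 mm above the bench. Hangs freely when hooked.
- bail_peak (a point): Wire centre at the bail's peak, 63 mm above the carrier's underside (wire 5 dia, lower side at 60.5); axes as the carrier. The bail stands in the carrier's y-z plane: legs at y = +-24 up to 40 mm, then sloping to the pointed peak at x = y = 0, so it centres itself on a hook. Its opening runs along x. At the start 63 mm below the tank's rim.
- rod: Loose hook rod, 0.15 kg. Origin: underside of its collar, on the shaft axis; z up. Collar 36 dia, z 0 to 4 mm; black grip block on it 32 (x) x 20 (y), z 4 to 52: grip across y at z about 28. Shaft 8 dia below the collar to z = -88, then a V hook that points to +x. At the start it hangs upright in the fork, +x as the stand's within 0.1 rad.
- hook_seat (a point): Wire centre at the bottom of the hook's V, where a hooked bail rests; axes as the rod. Hook of 6 mm wire, centre line in rod x, z (mm): (0,-88) to this point (12,-100), underside -103, then up to the tip (28,-82), whose top is at z = -79 and front at x = 31.
- stand: Fixed forked stand: base 130 x 90 x 8 from x = -30 to +100; post at x = 54 to 70, not above the fork. Fork: flat, 7 thick, 50 wide, top 125 mm above the bench. Origin: on the bench under the rod's place; yaw within 0.35 rad. The rod leaves and enters along stand x, collar just clear above the fork; the hook cannot pass up through the slot. Stand and tray may swap sides of the tank.
- fork_seat (a point): Top of the fork at the rod's place in the slot, 125 mm above the bench, where the rod's origin lies when it hangs there. Axes as the stand: the slot, 18 wide, runs from 30 mm at -x of here (open end) to 9 mm at +x (closed end).
- tray: Fixed grey plastic tray, 140 x 140 x 18 high, walls and floor 5 thick (inner 130 x 130; inner floor 5 mm above the bench). Origin: centre of its underside; z up.
- spray: White spray bottle, 50 dia x 130 high (mm); a bystander, to be left alone. Origin: centre of its underside.
- ring_gauge: Plain steel ring lying flat, 70 dia x 22 high (mm); a bystander, to be left alone. Origin: centre of its underside.
- oil_jar: Amber jar with black lid, 56 dia x 80 high (mm); a bystander, to be left alone. Origin: centre of its underside.
- gauge_block: Steel block 60 x 35 x 20 (mm); a bystander, to be left alone. Origin: centre of its underside.
- driver: Screwdriver lying flat, about 160 long (mm); a bystander, to be left alone. Origin: its middle.
- mug: Blue mug, 76 dia x 90 high (mm); a bystander, to be left alone. Origin: centre of its underside.
- micrometer: U-shaped green-framed micrometer lying flat, about 130 x 80 x 16 (mm); a bystander, to be left alone. Origin: centre of its underside.
There are look-alikes about, which are no part of the job. What is shaped like the stand but brown is not meant.

How it is judged:
On the way, in this order (a step that is already met when the one before it is completed fails the run):
1. the rod is out of its stand (distance between rod and fork_seat above 0.06 m), for 0.1 s.
2. the carrier hangs on the hook, clear above the tank's rim (height (world z) of carrier above 0.14 m and distance between hook_seat and bail_peak below 0.025 m and contact force between rod and carrier above 0.5 N), for 0.2 s.
3. the carrier stands flat in the tray, off the hook (x of carrier in the frame of tray between -0.048 and 0.048 m and y of carrier in the frame of tray between -0.048 and 0.048 m and z of carrier in the frame of tray below 0.01 m and angle between carrier's own z axis and vertical below 0.08 rad and distance between hook_seat and bail_peak above 0.03 m and contact force between rod and carrier below 0.05 N), for 0.2 s.
At the end, for the whole second after the job is handed in: Carrier unhooked, at rest, upright (0.08 rad) on the tray's floor (origin under 10 mm above the tray's, within 48 mm of its centre along each tray axis); rod at rest, upright (0.1 rad) in the fork, origin within 20 mm along the slot, 9 mm across, 5 mm in height of the fork seat (all of step 3 and x of rod in the frame of fork_seat between -0.02 and 0.02 m and y of rod in the frame of fork_seat between -0.009 and 0.009 m and z of rod in the frame of fork_seat between -0.005 and 0.005 m and angle between rod's own z axis and vertical below 0.1 rad and linear speed of each of carrier, rod below 0.02 m/s); the robot touches nothing.
It fails at once if the gripper or arm touches the carrier (contact force between any of the fingers, the arm and carrier above 0.3 N).
It fails at once if the carrier is banged or dropped on the tray (over 25 N) (contact force between carrier and tray above 25 N).
It fails at once if another thing on the bench is moved by more than 30 mm (distance of any of spray, ring_gauge, oil_jar, gauge_block, driver, mug, micrometer from where it was at the start of the episode above 0.03 m).
It also fails if it takes over 72 s, if anything falls off the work surface, if the arm or the gripper's body presses on something with over 40 N, if the wrist force passes 120 N, or if a joint passes its speed limit or range.

## Working session

There is one attempt and no reset: what is moved stays moved. The work goes in short steps, Python scripts to look and compute and a tool call to move; the robot and the scene stay as the last step left them, time stands still between calls to the robot, and variables do not carry over. Pictures are saved under pics/ and viewed, at most 10 in all, crops included, and the job is handed in when it is done.

Besides the shell and the picture viewer there is one more tool, called after "Call:" as a command line: name --argument value ..., lists and objects as JSON in quotes. step_arm: Moves the arm, as the interface text tells. Its arguments: {"type":"object","properties":{"moves":{"type":"array","items":{"type":"object","properties":{"rx":{"type":"number"},"ry":{"type":"number"},"rz":{"type":"number"},"dx":{"type":"number"},"dy":{"type":"number"},"dz":{"type":"number"},"gripper":{"type":"number"}}}},"grip_force":{"type":"number"}},"required":["moves"]}

```bash
mkdir -p pics
python3 - <<'E'
from bench import r
import cv2
for n in("top","scene"):
    cv2.imwrite(f"pics/{n}0.png",r.grab_frame(n)); c=r.camera_info(n); print(n,c)
o=r.get_obs();print(o['clock'],o['tcp_pos'],o['orientation'],r.tcp_to_tips)
E
```

```text
top {'mtx': array([[466.01965082,   0.        , 318.70261044],
       [  0.        , 466.01965082, 241.60815189],
       [  0.        ,   0.        ,   1.        ]]), 'rvec': array([ 2.13563331, -2.11746376,  0.16343151]), 'tvec': array([0.01311652, 0.56151639, 1.09291188])}
scene {'mtx': array([[607.95921442,   0.        , 320.99900108],
       [  0.        , 607.95921442, 247.49635792],
       [  0.        ,   0.        ,   1.        ]]), 'rvec': array([ 0.94392432,  2.60240242, -0.87975075]), 'tvec': array([ 0.43521591, -0.20434725,  1.71763775])}
0.1 [0.2241783  0.63616896 0.25241334] [-5.29489790e-01 -3.09648596e+00  2.59730523e-03] 0.022
```

View pics/top0.png

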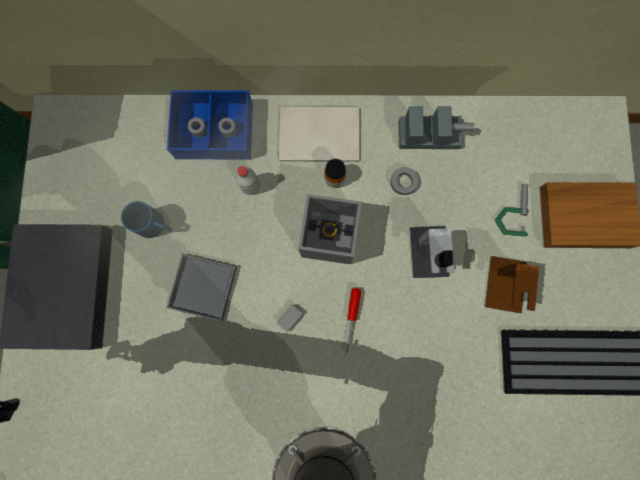

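View pics/scene0.png

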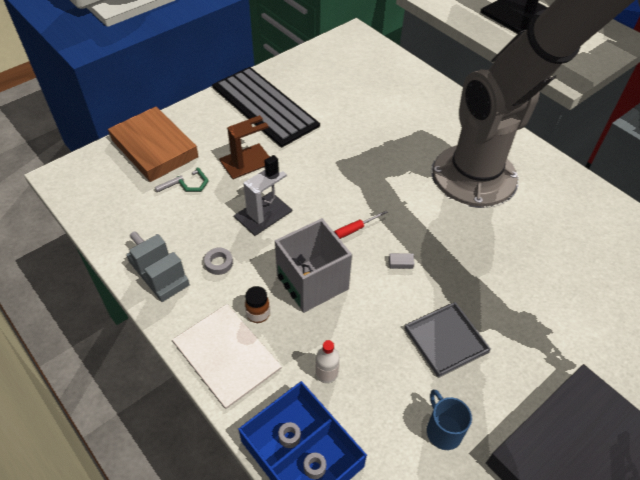

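The grey stand with the black grip block, at top (431,252) / scene (265,195), fits the description. The brown stand, at top (515,285) / scene (247,145), is the look-alike. I also see the tank at top (331,229) and the tray at top (203,286). I'll check these in enlarged crops.

Run:
```python
import cv2,numpy as np
t=cv2.imread("pics/top0.png");s=cv2.imread("pics/scene0.png")
def c(im,x,y,w,h,W,H):
    o=cv2.resize(im[y:y+h,x:x+w],(W,H),interpolation=cv2.INTER_CUBIC)
    k=W/w
    for i in range(0,w,10): cv2.putText(o,str(x+i),(int((i+.5)*k)-8,8),0,.3,(0,255,255),1); cv2.line(o,(int((i+.5)*k),10),(int((i+.5)*k),16),(0,255,255),1)
    for i in range(10,h,10): cv2.putText(o,str(y+i),(0,int((i+.5)*k)+3),0,.3,(0,255,255),1); cv2.line(o,(20,int((i+.5)*k)),(26,int((i+.5)*k)),(0,255,255),1)
    return o
a=c(t,405,215,80,60,400,300);b=c(t,291,187,80,60+0,400,300)
b=c(t,286,190,100,75,400,300)
d=c(t,155,247,100,75,400,300);e=c(s,230,145,80,90,400,450)[:300]
e=c(s,220,145,120,90,400,300)
cv2.imwrite("pics/crops.png",np.vstack([np.hstack([a,b]),np.hstack([d,e])]))
```

```text
(no output)
```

View pics/crops.png

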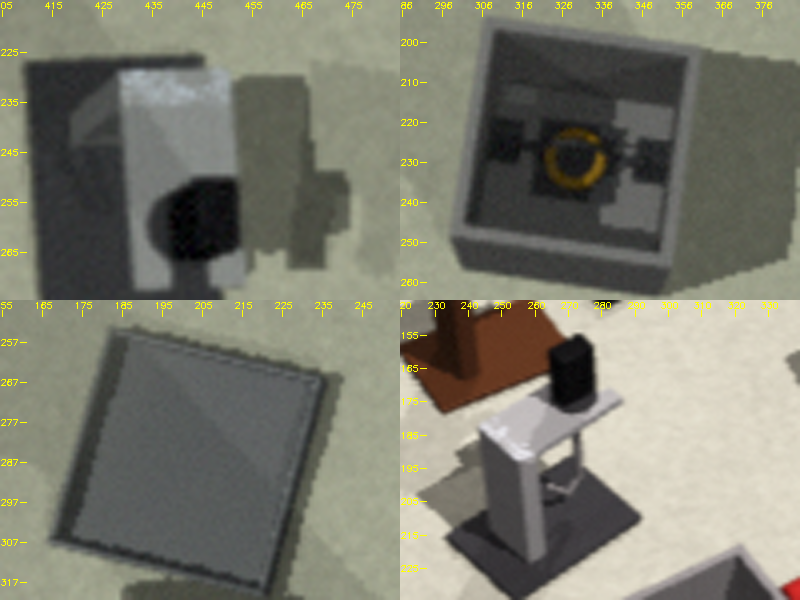

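```bash
cat > h.py <<'E'
import numpy as np,cv2
from scipy.optimize import least_squares
from bench import r
def proj(n,P):
    c=r.camera_info(n); return cv2.projectPoints(np.float64(P).reshape(-1,1,3),c['rvec'],c['tvec'],c['mtx'],None)[0].reshape(-1,2)
def W(p,L):
    x,y,a=p; L=np.float64(L).reshape(-1,3); return np.c_[x+L[:,0]*np.cos(a)-L[:,1]*np.sin(a), y+L[:,0]*np.sin(a)+L[:,1]*np.cos(a), L[:,2]]
def fit(L,px,p0,n="top"):
    s=least_squares(lambda p:(proj(n,W(p,L))-px).ravel(),p0); print(np.round(s.x,4),np.round(s.fun,1)); return s.x
def at(n,px,z):
    return least_squares(lambda q:(proj(n,[[q[0],q[1],z]])-px).ravel(),[.5,0]).x
E
python3 - <<'E'
from h import *
# order TL,TR,BL,BR ; +x image up, +y image left
q=lambda x0,x1,hy,z:[[x1,hy,z],[x1,-hy,z],[x0,hy,z],[x0,-hy,z]]
tank=fit(q(-.0645,.0645,.063,.14),[[307.5,194],[360.5,201.5],[298.75,248.25],[353,256.3]],[.6,0,0])
tray=fit(q(-.07,.07,.07,.018),[[182.5,253.5],[236,265.25],[167,306.5],[221.5,319.5]],[.5,.3,0])
st=fit(q(-.03,.07,.025,.125),[[428.1,228.9],[450.7,228.5],[431.1,272.5],[453.9,272.1]],[.5,-.3,0])
fit(q(-.03,.07,.025,.125)+[[.1,.045,.008],[-.03,.045,.008]],[[428.1,228.9],[450.7,228.5],[431.1,272.5],[453.9,272.1],[408.9,226.9],[411,277]],[.5,-.3,0])
print("ring",at("top",[329.25,229],.03),"expect",W(tank,[.012,0,0]))
print("ring proj",proj("top",W(tank,[.012,0,.03])))
# scene checks
print("scene fork",proj("scene",W(st,q(-.03,.07,.025,.125))),"grip top",proj("scene",W(st,[0,0,.177])),proj("top",W(st,[0,0,.177])))
print("tank scene",proj("scene",W(tank,q(-.0645,.0645,.063,.14))))
print("block",proj("top",W(st,q(-.016,.016,.01,.177))))
E
```

```text
[ 0.5846 -0.0085 -0.1397] [-0.8 -0.6  0.9 -0.3 -0.8  0.3  0.7  0.5]
[ 0.4529  0.3074 -0.2186] [-0.1 -1.1  0.2 -0.4 -0.1  0.7  0.1  0.7]
[ 0.5102 -0.2608  0.0336] [ 0.4  0.  -0.3 -0.1  0.2  0.1 -0.3 -0. ]
[ 0.5103 -0.2598  0.03  ] [ 0.  -0.  -0.6 -0.1 -0.3  0.1 -0.8 -0.   0.6 -0.5  1.3  0.5]
ring [ 0.59647524 -0.00782312] expect [[ 0.59645257 -0.01018317  0.        ]]
ring proj [[330.19571467 229.01533127]]
scene fork [[257.44661426 193.7320998 ]
 [244.91719756 182.60275685]
 [288.58991118 174.45701189]
 [275.9529227  163.90342929]] grip top [[272.09742265 159.75705238]] [[447.48816383 255.92455853]]
tank scene [[304.62871944 278.8552379 ]
 [275.93146809 240.06420146]
 [353.80790188 254.10338223]
 [323.7671624  217.60634102]]
block [[442.30645571 248.67615204]
 [451.62569066 248.4368135 ]
 [443.32916977 263.45115314]
 [452.69886599 263.21352318]]
```

Call:
step_arm --moves '[{"rz": -10.7,"dz": -20},{"rz": -10.7,"dz": -20},{"dx": -33,"dy": -49},{"dx": -33,"dy": -49},{"dx": -33,"dy": -49},{"dx": -33,"dy": -49},{"dx": -33,"dy": -49},{"dx": -33,"dy": -49},{"dx": -33,"dy": -49},{"dx": -33,"dy": -49},{"dy": -55},{"dy": -55},{"dy": -55},{"dy": -55},{"dy": -55},{"dy": -55},{"dy": -55},{"dy": -55},{"dy": -55},{}]'

```text
invalid input at $.moves[0]: expected keys rx, ry, rz, dx, dy, dz, gripper
```

```bash
cat >> h.py <<'E'
from scipy.spatial.transform import Rotation as R
def wc(pt,c=None):  # fisheye projection
    c=c or r.camera_info("wrist"); K=c['mtx']
    X=(R.from_rotvec(np.ravel(c['rvec'])).apply(np.float64(pt).reshape(-1,3)))+np.ravel(c['tvec'])
    th=np.arctan2(np.hypot(X[:,0],X[:,1]),X[:,2]); ph=np.arctan2(X[:,1],X[:,0])
    return np.c_[K[0,2]+K[0,0]*th*np.cos(ph),K[1,2]+K[1,1]*th*np.sin(ph)]
def st():
    o=r.get_obs(); M=R.from_rotvec(o['orientation']).as_matrix()
    print("t",o['clock'],"p",np.round(o['tcp_pos'],4),"ax",np.degrees(np.arctan2(M[1,0],M[0,0])).round(2),"z",M[:,2].round(4),"F",np.round(o['contact_force'],1),"w",o['grip_width'],"gf",o['gripper_force'])
    return o
E
python3 - <<'E'
from h import *
import pickle
st(); c=r.camera_info("wrist"); cv2.imwrite("pics/w1.png",r.grab_frame("wrist")); pickle.dump(c,open("w1.pkl","wb"))
print(c, "campos",-R.from_rotvec(np.ravel(c['rvec'])).as_matrix().T@np.ravel(c['tvec']))
S=[.5102,-.2605,.032]
q=lambda x0,x1,hy,z:[[x1,hy,z],[x1,-hy,z],[x0,hy,z],[x0,-hy,z]]
print(wc(W(S,q(-.03,.07,.025,.125)),c).round(1), wc(W(S,q(-.016,.016,.01,.177)),c).round(1))
E
```

```text
t 0.1 p [0.2242 0.6362 0.2524] ax 160.59 z [-4.0e-04 -1.6e-03 -1.0e+00] F [-0.6  0.1 -0.1] w 0.08513349323557409 gf 0.0
{'mtx': array([[371.64829954,   0.        , 314.54808754],
       [  0.        , 371.64829954, 235.24651883],
       [  0.        ,   0.        ,   1.        ]]), 'rvec': array([-2.374659  , -1.6831389 , -0.22632422]), 'tvec': array([-0.6736438 , -0.03561694,  0.37914826])} campos [0.16033168 0.65865881 0.37320271]
[[ -7.3 509.9]
 [-16.2 507.6]
 [-37.4 478. ]
 [-45.1 476.5]] [[-37.5 507.9]
 [-40.7 506.8]
 [-47.5 497.4]
 [-50.5 496.4]]
```

View pics/w1.png

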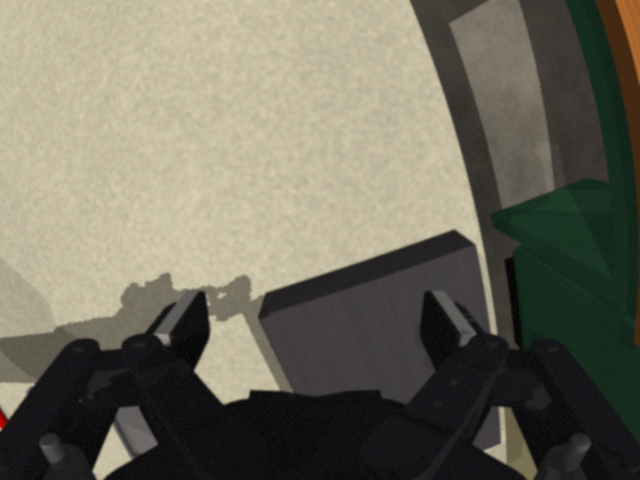

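The call was refused because every row needs all the keys, so nothing moved. The picture shows the start view, with the fingers at the bottom and nothing useful. I'll resend the moves with full rows.

Call:
step_arm --moves '[{"rx": 0,"ry": 0,"rz": -10.7,"dx": 0,"dy": 0,"dz": -20,"gripper": 1},{"rx": 0,"ry": 0,"rz": -10.7,"dx": 0,"dy": 0,"dz": -20,"gripper": 1},{"rx": 0,"ry": 0,"rz": 0,"dx": -33,"dy": -49,"dz": 0,"gripper": 1},{"rx": 0,"ry": 0,"rz": 0,"dx": -33,"dy": -49,"dz": 0,"gripper": 1},{"rx": 0,"ry": 0,"rz": 0,"dx": -33,"dy": -49,"dz": 0,"gripper": 1},{"rx": 0,"ry": 0,"rz": 0,"dx": -33,"dy": -49,"dz": 0,"gripper": 1},{"rx": 0,"ry": 0,"rz": 0,"dx": -33,"dy": -49,"dz": 0,"gripper": 1},{"rx": 0,"ry": 0,"rz": 0,"dx": -33,"dy": -49,"dz": 0,"gripper": 1},{"rx": 0,"ry": 0,"rz": 0,"dx": -33,"dy": -49,"dz": 0,"gripper": 1},{"rx": 0,"ry": 0,"rz": 0,"dx": -33,"dy": -49,"dz": 0,"gripper": 1},{"rx": 0,"ry": 0,"rz": 0,"dx": 0,"dy": -55,"dz": 0,"gripper": 1},{"rx": 0,"ry": 0,"rz": 0,"dx": 0,"dy": -55,"dz": 0,"gripper": 1},{"rx": 0,"ry": 0,"rz": 0,"dx": 0,"dy": -55,"dz": 0,"gripper": 1},{"rx": 0,"ry": 0,"rz": 0,"dx": 0,"dy": -55,"dz": 0,"gripper": 1},{"rx": 0,"ry": 0,"rz": 0,"dx": 0,"dy": -55,"dz": 0,"gripper": 1},{"rx": 0,"ry": 0,"rz": 0,"dx": 0,"dy": -55,"dz": 0,"gripper": 1},{"rx": 0,"ry": 0,"rz": 0,"dx": 0,"dy": -55,"dz": 0,"gripper": 1},{"rx": 0,"ry": 0,"rz": 0,"dx": 0,"dy": -55,"dz": 0,"gripper": 1},{"rx": 0,"ry": 0,"rz": 0,"dx": 0,"dy": -55,"dz": 0,"gripper": 1},{"rx": 0,"ry": 0,"rz": 0,"dx": 0,"dy": 0,"dz": 0,"gripper": 1}]'

```text
clock: 2.65
tcp_pos: [0.5174, -0.2459, 0.2933]
orientation: [0.042, -3.141, 0.004]
contact_force: [0.1, 0.9, -0.3]
grip_width: 0.0856
gripper_force: 0.0
```

Run:
```python
from h import *
import pickle
st(); c=r.camera_info("wrist"); im=r.grab_frame("wrist"); cv2.imwrite("pics/w2.png",im); pickle.dump(c,open("w2.pkl","wb"))
S=[.5102,-.2605,.032]
q=lambda x0,x1,hy,z:[[x1,hy,z],[x1,-hy,z],[x0,hy,z],[x0,-hy,z]]
a=wc(W(S,q(-.03,.07,.025,.125)),c); b=wc(W(S,q(-.016,.016,.01,.177)),c); print(a.round(1),b.round(1))
for p in np.r_[a,b]: cv2.circle(im,(int(round(p[0])),int(round(p[1]))),2,(0,0,255),-1)
cv2.imwrite("pics/w2m.png",im)
```

```text
t 2.65 p [ 0.5174 -0.2459  0.2933] ax -178.48 z [-6.0e-04 -2.5e-03 -1.0e+00] F [ 0.1  0.9 -0.3] w 0.08563194670255855 gf 0.0
[[328.4 292. ]
 [269.8 291.9]
 [329.1 173.4]
 [265.1 174. ]] [[309.1 250.3]
 [279.3 250.4]
 [308.6 203.3]
 [277.9 203.5]]
```

View pics/w2m.png

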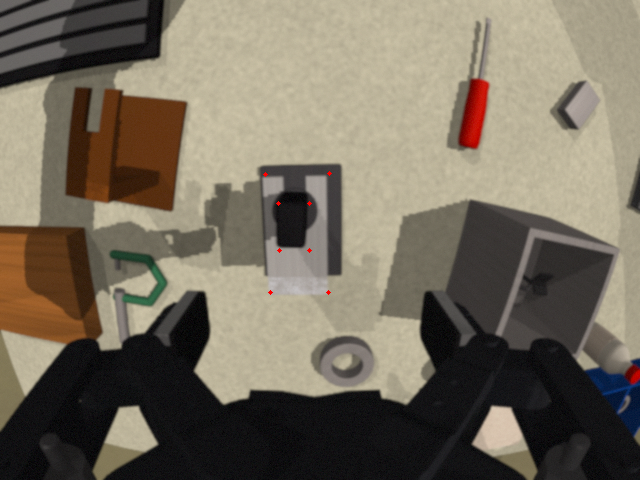

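The fork prediction fits closely, with its corners near (265,174) and (328,292). The block, near (292,220), looks a little off its prediction and slightly turned, so I'll enlarge it.

Run:
```python
import cv2,numpy as np
im=cv2.imread("pics/w2.png")[155:305,245:345]
o=cv2.resize(im,None,fx=4,fy=4,interpolation=cv2.INTER_CUBIC)
o=np.hstack([o,np.uint8(255*(o/255.)**.45)])
for i in range(0,100,10): cv2.putText(o,str(245+i),(i*4,8),0,.3,(0,0,255),1);cv2.line(o,(i*4+2,10),(i*4+2,15),(0,0,255),1)
for i in range(10,150,10): cv2.putText(o,str(155+i),(0,i*4+5),0,.3,(0,0,255),1)
cv2.imwrite("pics/w2c.png",o)
```

```text
(no output)
```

View pics/w2c.png

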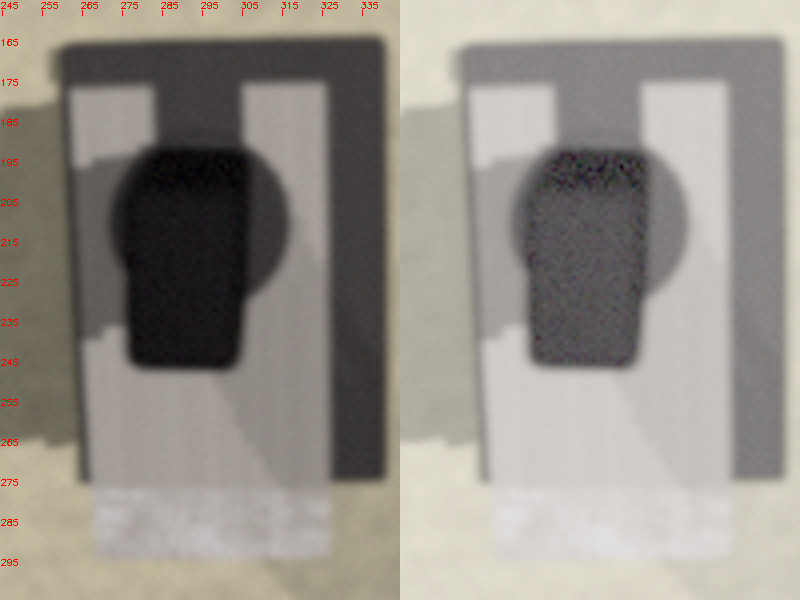

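```bash
cat >> h.py <<'E'
def fitw(L,px,p0,c,f=None):
    s=least_squares(lambda p:(wc(W(p,L),c)-px).ravel(),p0); print(np.round(s.x,4),np.round(s.fun,1)); return s.x
E
python3 - <<'E'
from h import *
import pickle
c=pickle.load(open("w2.pkl","rb"))
q=lambda x0,x1,hy,z:[[x1,hy,z],[x1,-hy,z],[x0,hy,z],[x0,-hy,z]]
fitw(q(-.03,.07,.025,.125),[[327.5,294],[268,294],[326.5,175],[262,176.5]],[.51,-.26,0],c)
fitw(q(-.016,.016,.01,.177),[[305,247],[277,247],[306.5,203],[278,203]],[.51,-.26,0],c)
fitw([[0,.018,.129],[0,-.018,.129]],[[317,209],[272.5,209]],[.51,-.26,0],c)
E
```

```text
[ 0.512  -0.2624  0.0424] [-0.5 -0.4  0.5  0.  -0.3  0.3  0.4  0.1]
[ 0.509  -0.2619 -0.0045] [ 1.1  2.1 -0.7  1.1  0.9 -1.  -1.4 -1.9]
[ 0.5077 -0.2626  0.0259] [ 0.7  0.  -0.7  0. ]
```

Call:
step_arm --moves '[{"rx": 0,"ry": 0,"rz": 0,"dx": 9,"dy": -16,"dz": 0,"gripper": 1},{"rx": 0,"ry": 0,"rz": 0,"dx": 0,"dy": 0,"dz": 30,"gripper": 1},{"rx": 0,"ry": 0,"rz": 0,"dx": 0,"dy": 0,"dz": 30,"gripper": 1},{"rx": 0,"ry": 0,"rz": 0,"dx": 0,"dy": 0,"dz": 30,"gripper": 1},{"rx": 0,"ry": 0,"rz": 0,"dx": 0,"dy": 0,"dz": 25,"gripper": 1},{"rx": 0,"ry": 0,"rz": 0,"dx": 0,"dy": 0,"dz": 22,"gripper": 1},{"rx": 0,"ry": 0,"rz": 0,"dx": 0,"dy": 0,"dz": 0,"gripper": 1},{"rx": 0,"ry": 0,"rz": 0,"dx": 0,"dy": 0,"dz": 0,"gripper": 1}]'

```text
clock: 3.7
tcp_pos: [0.5108, -0.257, 0.1572]
orientation: [-0.055, 3.14, -0.0]
contact_force: [-0.0, 0.1, -0.1]
grip_width: 0.0854
gripper_force: 0.0
```

```bash
python3 -c "from h import *;st()"
```

```text
t 3.7 p [ 0.5108 -0.257   0.1572] ax -177.98 z [ 1.e-03 -3.e-04 -1.e+00] F [-0.   0.1 -0.1] w 0.08538400833562239 gf 0.0
```

Call:
step_arm --grip_force 60 --moves '[{"rx": 0,"ry": 0,"rz": 0,"dx": 2,"dy": -5,"dz": 1,"gripper": 1},{"rx": 0,"ry": 0,"rz": 0,"dx": 0,"dy": 0,"dz": 0,"gripper": 0},{"rx": 0,"ry": 0,"rz": 0,"dx": 0,"dy": 0,"dz": 0,"gripper": -0.3},{"rx": 0,"ry": 0,"rz": 0,"dx": 0,"dy": 0,"dz": 0,"gripper": -1},{"rx": 0,"ry": 0,"rz": 0,"dx": 0,"dy": 0,"dz": 0,"gripper": -1},{"rx": 0,"ry": 0,"rz": 0,"dx": 0,"dy": 0,"dz": 0,"gripper": -1},{"rx": 0,"ry": 0,"rz": 0,"dx": 0,"dy": 0,"dz": 0,"gripper": -1},{"rx": 0,"ry": 0,"rz": 0,"dx": 0,"dy": 0,"dz": 0,"gripper": -1}]'

```text
clock: 4.7
tcp_pos: [0.5089, -0.262, 0.1555]
orientation: [-0.055, 3.141, -0.0]
contact_force: [-1.0, 0.8, 3.0]
grip_width: 0.0194
gripper_force: 58.7
```

```bash
python3 -c "from h import *;st()"
```

```text
t 4.7 p [ 0.5089 -0.262   0.1555] ax -178.01 z [ 4.e-04 -0.e+00 -1.e+00] F [-1.   0.8  3. ] w 0.019393569206979405 gf 58.68143856525421
```

Call:
step_arm --moves '[{"rx": 0,"ry": 0,"rz": 0,"dx": 0,"dy": 0,"dz": -3,"gripper": -1},{"rx": 0,"ry": 0,"rz": 0,"dx": 0,"dy": 0,"dz": -2,"gripper": -1},{"rx": 0,"ry": 0,"rz": 0,"dx": 10,"dy": 0,"dz": 0,"gripper": -1},{"rx": 0,"ry": 0,"rz": 0,"dx": 15,"dy": 0,"dz": 0,"gripper": -1},{"rx": 0,"ry": 0,"rz": 0,"dx": 20,"dy": 0,"dz": 0,"gripper": -1},{"rx": 0,"ry": 0,"rz": 0,"dx": 20,"dy": 0,"dz": 0,"gripper": -1},{"rx": 0,"ry": 0,"rz": 0,"dx": 20,"dy": 0,"dz": 0,"gripper": -1},{"rx": 0,"ry": 0,"rz": 0,"dx": 0,"dy": 0,"dz": 0,"gripper": -1}]'

```text
clock: 5.7
tcp_pos: [0.4215, -0.2652, 0.1603]
orientation: [0.051, -3.14, -0.001]
contact_force: [-0.2, -0.2, -1.3]
grip_width: 0.0192
gripper_force: 58.6
```

```bash
python3 -c "from h import *;st()"
```

```text
t 5.7 p [ 0.4215 -0.2652  0.1603] ax -178.14 z [-9.e-04  7.e-04 -1.e+00] F [-0.2 -0.2 -1.3] w 0.01918706557430077 gf 58.551687598228455
```

Call:
step_arm --moves '[{"rx": 0,"ry": 0,"rz": 0,"dx": 0,"dy": 0,"dz": -38,"gripper": -1},{"rx": 0,"ry": 0,"rz": 0,"dx": 0,"dy": 0,"dz": -38,"gripper": -1},{"rx": 0,"ry": 0,"rz": 0,"dx": 0,"dy": 0,"dz": -38,"gripper": -1},{"rx": 0,"ry": 0,"rz": 0,"dx": 0,"dy": 0,"dz": -38,"gripper": -1},{"rx": 0,"ry": 0,"rz": 5,"dx": 0,"dy": 0,"dz": 0,"gripper": -1},{"rx": 0,"ry": 0,"rz": 5,"dx": 0,"dy": 0,"dz": 0,"gripper": -1},{"rx": 0,"ry": 0,"rz": 0,"dx": -12,"dy": 35,"dz": 0,"gripper": -1},{"rx": 0,"ry": 0,"rz": 0,"dx": -12,"dy": 35,"dz": 0,"gripper": -1},{"rx": 0,"ry": 0,"rz": 0,"dx": -12,"dy": 35,"dz": 0,"gripper": -1},{"rx": 0,"ry": 0,"rz": 0,"dx": -12,"dy": 35,"dz": 0,"gripper": -1},{"rx": 0,"ry": 0,"rz": 0,"dx": -12,"dy": 35,"dz": 0,"gripper": -1},{"rx": 0,"ry": 0,"rz": 0,"dx": -12,"dy": 35,"dz": 0,"gripper": -1},{"rx": 0,"ry": 0,"rz": 0,"dx": -12,"dy": 35,"dz": 0,"gripper": -1},{"rx": 0,"ry": 0,"rz": 0,"dx": -12,"dy": 35,"dz": 0,"gripper": -1},{"rx": 0,"ry": 0,"rz": 0,"dx": 0,"dy": 0,"dz": 0,"gripper": -1},{"rx": 0,"ry": 0,"rz": 0,"dx": 0,"dy": 0,"dz": 0,"gripper": -1}]'

```text
clock: 7.7
tcp_pos: [0.5578, -0.0014, 0.3121]
orientation: [-0.219, -3.134, 0.001]
contact_force: [0.0, -0.6, -1.2]
grip_width: 0.0191
gripper_force: 59.0
```

Run:
```python
from h import *
import pickle
o=st(); c=r.camera_info("wrist"); im=r.grab_frame("wrist"); cv2.imwrite("pics/w3.png",im); pickle.dump(c,open("w3.pkl","wb"))
S=[.5846,-.0085,-.1397]
q=lambda x0,x1,hy,z:[[x1,hy,z],[x1,-hy,z],[x0,hy,z],[x0,-hy,z]]
a=wc(W(S,q(-.0645,.0645,.063,.14)),c); b=wc(W(S,[[.012,0,.077],[.012,.024,.054],[.012,-.024,.054],[-.013,.025,.018],[-.013,-.025,.018],[.012,.045,.046],[.012,-.045,.046]]),c)
p=o['tcp_pos']; h=wc(W([p[0],p[1],S[2]],[[.012,0,p[2]-.1305],[.028,0,p[2]-.1125]]),c)
print(a.round(1),b.round(1),h.round(1))
for p in np.r_[a,b,h]: cv2.circle(im,(int(round(p[0])),int(round(p[1]))),2,(0,0,255),-1)
im=cv2.resize(im[120:420,120:520],(800,600),interpolation=cv2.INTER_CUBIC); im=np.uint8(255*(im/255.)**.6)
cv2.imwrite("pics/w3m.png",im)
```

```text
t 7.7 p [ 0.5578 -0.0014  0.3121] ax 171.99 z [-3.e-04 -5.e-04 -1.e+00] F [ 0.  -0.6 -1.2] w 0.019141745618251466 gf 58.97161781787872
[[381.4 319.5]
 [241.5 319.1]
 [389.8 174.5]
 [232.5 174.5]] [[311.8 243.5]
 [334.6 237.3]
 [289.4 237.2]
 [334.2 207.5]
 [290.3 207.5]
 [353.5 235.3]
 [270.6 235.2]] [[315.1 248.9]
 [315.  279.5]]
```

View pics/w3m.png

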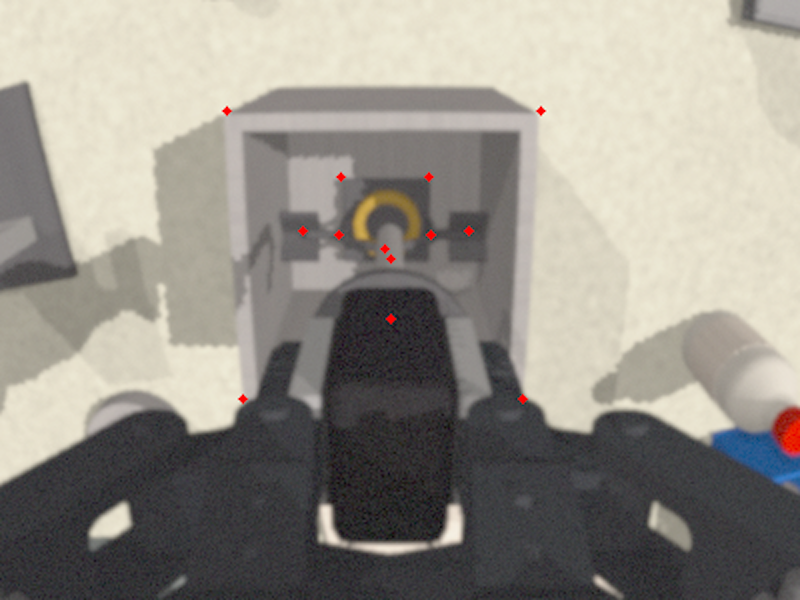

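The tank rim corners at (226,113) and (538,113), the brackets at (300,235) and (468,235), and the ring centred at x≈387 all match my estimate. The shaft at (391,250) is about 2 mm off the centre line, so I'll correct that and go down.

Call:
step_arm --moves '[{"rx": 0,"ry": 0,"rz": 0,"dx": 4,"dy": -2,"dz": 0,"gripper": -1},{"rx": 0,"ry": 0,"rz": 0,"dx": 0,"dy": 0,"dz": 20,"gripper": -1},{"rx": 0,"ry": 0,"rz": 0,"dx": 0,"dy": 0,"dz": 25,"gripper": -1},{"rx": 0,"ry": 0,"rz": 0,"dx": 0,"dy": 0,"dz": 25,"gripper": -1},{"rx": 0,"ry": 0,"rz": 0,"dx": 0,"dy": 0,"dz": 25,"gripper": -1},{"rx": 0,"ry": 0,"rz": 0,"dx": 0,"dy": 0,"dz": 20,"gripper": -1},{"rx": 0,"ry": 0,"rz": 0,"dx": 0,"dy": 0,"dz": 15,"gripper": -1},{"rx": 0,"ry": 0,"rz": 0,"dx": 0,"dy": 0,"dz": 10,"gripper": -1},{"rx": 0,"ry": 0,"rz": 0,"dx": 0,"dy": 0,"dz": 0,"gripper": -1},{"rx": 0,"ry": 0,"rz": 0,"dx": 0,"dy": 0,"dz": 0,"gripper": -1}]'

```text
clock: 9.0
tcp_pos: [0.5541, -0.0026, 0.1729]
orientation: [0.22, 3.133, 0.0]
contact_force: [0.8, -0.4, -1.1]
grip_width: 0.0194
gripper_force: 59.0
```

```bash
cat >> h.py <<'E'
def rel(p,F):  # tcp in frame F
    d=np.array(p[:2])-F[:2]; a=F[2]; return np.round(np.array([np.cos(a)*d[0]+np.sin(a)*d[1],-np.sin(a)*d[0]+np.cos(a)*d[1]])*1000,1)
B=[.5965,-.0095,-.14]
E
python3 -c "from h import *;o=st();print(rel(o['tcp_pos'],B))"
```

```text
t 9.0 p [ 0.5541 -0.0026  0.1729] ax 171.98 z [ 1.1e-03  2.0e-04 -1.0e+00] F [ 0.8 -0.4 -1.1] w 0.019393527977648227 gf 58.971081376075745
[-43.   1.]
```

Call:
step_arm --moves '[{"rx": 0,"ry": 0,"rz": 0,"dx": -8,"dy": 0,"dz": 0,"gripper": -1},{"rx": 0,"ry": 0,"rz": 0,"dx": -8,"dy": -1,"dz": 0,"gripper": -1},{"rx": 0,"ry": 0,"rz": 0,"dx": -8,"dy": 0,"dz": 0,"gripper": -1},{"rx": 0,"ry": 0,"rz": 0,"dx": -8,"dy": 0,"dz": 0,"gripper": -1},{"rx": 0,"ry": 0,"rz": 0,"dx": 0,"dy": 0,"dz": 0,"gripper": -1},{"rx": 0,"ry": 0,"rz": 0,"dx": 0,"dy": 0,"dz": 0,"gripper": -1}]'

```text
clock: 9.75
tcp_pos: [0.5849, -0.008, 0.1721]
orientation: [-0.219, -3.133, 0.0]
contact_force: [-0.2, -0.2, -1.5]
grip_width: 0.0195
gripper_force: 59.0
```

```bash
python3 -c "from h import *;o=st();print(rel(o['tcp_pos'],B))"
```

```text
t 9.75 p [ 0.5849 -0.008   0.1721] ax 171.99 z [-6.e-04 -0.e+00 -1.e+00] F [-0.2 -0.2 -1.5] w 0.019478132242243623 gf 58.970566391944885
[-11.7  -0.1]
```

Now I'll lift about 30 mm to engage the bail, then check the load.

Call:
step_arm --moves '[{"rx": 0,"ry": 0,"rz": 0,"dx": 0,"dy": 0,"dz": -10,"gripper": -1},{"rx": 0,"ry": 0,"rz": 0,"dx": 0,"dy": 0,"dz": -8,"gripper": -1},{"rx": 0,"ry": 0,"rz": 0,"dx": 0,"dy": 0,"dz": -5,"gripper": -1},{"rx": 0,"ry": 0,"rz": 0,"dx": 0,"dy": 0,"dz": -5,"gripper": -1},{"rx": 0,"ry": 0,"rz": 0,"dx": 0,"dy": 0,"dz": -5,"gripper": -1},{"rx": 0,"ry": 0,"rz": 0,"dx": 0,"dy": 0,"dz": -5,"gripper": -1},{"rx": 0,"ry": 0,"rz": 0,"dx": 0,"dy": 0,"dz": -5,"gripper": -1},{"rx": 0,"ry": 0,"rz": 0,"dx": 0,"dy": 0,"dz": 0,"gripper": -1},{"rx": 0,"ry": 0,"rz": 0,"dx": 0,"dy": 0,"dz": 0,"gripper": -1}]'

```text
clock: 10.88
tcp_pos: [0.585, -0.0079, 0.2151]
orientation: [-0.219, -3.134, 0.0]
contact_force: [-0.1, 0.7, -4.1]
grip_width: 0.0195
gripper_force: 58.7
```

```bash
python3 -c "from h import *;o=st();print(rel(o['tcp_pos'],B),o['moment'])"
```

```text
t 10.875 p [ 0.585  -0.0079  0.2151] ax 171.99 z [-3.e-04  0.e+00 -1.e+00] F [-0.1  0.7 -4.1] w 0.019495805078041276 gf 58.66637885570526
[-11.6  -0.1] [-6.52028707e-03  9.11373404e-02 -9.58480845e-05]
```

Call:
step_arm --moves '[{"rx": 0,"ry": 0,"rz": 0,"dx": 0,"dy": 0,"dz": -8,"gripper": -1},{"rx": 0,"ry": 0,"rz": 0,"dx": 0,"dy": 0,"dz": -13,"gripper": -1},{"rx": 0,"ry": 0,"rz": 0,"dx": 0,"dy": 0,"dz": -15,"gripper": -1},{"rx": 0,"ry": 0,"rz": 0,"dx": 0,"dy": 0,"dz": -15,"gripper": -1},{"rx": 0,"ry": 0,"rz": 0,"dx": 0,"dy": 0,"dz": -15,"gripper": -1},{"rx": 0,"ry": 0,"rz": 0,"dx": 0,"dy": 0,"dz": -15,"gripper": -1},{"rx": 0,"ry": 0,"rz": 0,"dx": 0,"dy": 0,"dz": -15,"gripper": -1},{"rx": 0,"ry": 0,"rz": 0,"dx": 0,"dy": 0,"dz": -15,"gripper": -1},{"rx": 0,"ry": 0,"rz": 0,"dx": 0,"dy": 0,"dz": -15,"gripper": -1},{"rx": 0,"ry": 0,"rz": 0,"dx": 0,"dy": 0,"dz": -14,"gripper": -1},{"rx": 0,"ry": 0,"rz": 0,"dx": 0,"dy": 0,"dz": -8,"gripper": -1},{"rx": 0,"ry": 0,"rz": 0,"dx": 0,"dy": 0,"dz": 0,"gripper": -1},{"rx": 0,"ry": 0,"rz": 0,"dx": 0,"dy": 0,"dz": 0,"gripper": -1},{"rx": 0,"ry": 0,"rz": 0,"dx": 0,"dy": 0,"dz": 0,"gripper": -1}]'

```text
clock: 12.62
tcp_pos: [0.5848, -0.0079, 0.3626]
orientation: [-0.219, -3.133, 0.0]
contact_force: [-0.1, -1.0, -3.8]
grip_width: 0.0192
gripper_force: 58.7
```

Run:
```python
from h import *
o=st(); print(rel(o['tcp_pos'],B)); T=[.4529,.3074,-.2186]; print("hook->tray centre, need", W(T,[0,0,0]))
im=r.grab_frame("wrist"); s=r.grab_frame("scene"); 
a=cv2.resize(im[120:420,120:520],(400,300)); b=cv2.resize(s[120:330,180:460],(400,300),interpolation=cv2.INTER_CUBIC)
cv2.imwrite("pics/lift.png",np.hstack([a,b]))
```

```text
t 12.625 p [ 0.5848 -0.0079  0.3626] ax 171.99 z [-1.2e-03 -2.0e-04 -1.0e+00] F [-0.1 -1.  -3.8] w 0.019161925307428124 gf 58.72202932834625
[-11.8  -0.1]
hook->tray centre, need [[0.4529 0.3074 0.    ]]
```

View pics/lift.png

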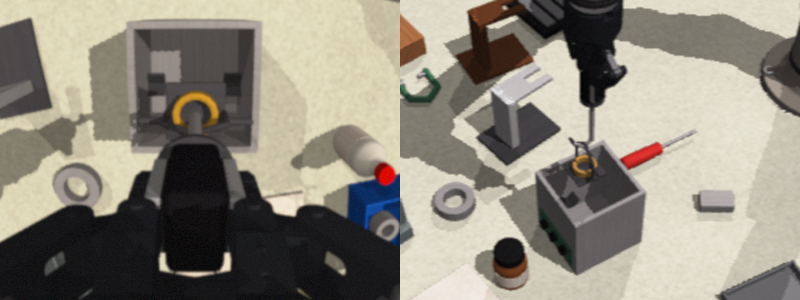

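The wrist and scene views show the carrier hanging level on the hook above the tank, with the ring at (195,110) in the left half and (585,165) in the right half. I'll carry it slowly to the tray.

Call:
step_arm --moves '[{"rx": 0,"ry": 0,"rz": 0,"dx": 3.5,"dy": 5.5,"dz": 0,"gripper": -1},{"rx": 0,"ry": 0,"rz": 0,"dx": 7,"dy": 11,"dz": 0,"gripper": -1},{"rx": 0,"ry": 0,"rz": 0,"dx": 10.5,"dy": 16.5,"dz": 0,"gripper": -1},{"rx": 0,"ry": 0,"rz": 0,"dx": 14.5,"dy": 23,"dz": 0,"gripper": -1},{"rx": 0,"ry": 0,"rz": 0,"dx": 14.5,"dy": 23,"dz": 0,"gripper": -1},{"rx": 0,"ry": 0,"rz": 0,"dx": 14.5,"dy": 23,"dz": 0,"gripper": -1},{"rx": 0,"ry": 0,"rz": 0,"dx": 14.5,"dy": 23,"dz": 0,"gripper": -1},{"rx": 0,"ry": 0,"rz": 0,"dx": 14.5,"dy": 23,"dz": 0,"gripper": -1},{"rx": 0,"ry": 0,"rz": 0,"dx": 14.5,"dy": 23,"dz": 0,"gripper": -1},{"rx": 0,"ry": 0,"rz": 0,"dx": 14.5,"dy": 23,"dz": 0,"gripper": -1},{"rx": 0,"ry": 0,"rz": 0,"dx": 14.5,"dy": 23,"dz": 0,"gripper": -1},{"rx": 0,"ry": 0,"rz": 0,"dx": 14.5,"dy": 23,"dz": 0,"gripper": -1},{"rx": 0,"ry": 0,"rz": 0,"dx": 14.5,"dy": 23,"dz": 0,"gripper": -1},{"rx": 0,"ry": 0,"rz": 0,"dx": 10.5,"dy": 16.5,"dz": 0,"gripper": -1},{"rx": 0,"ry": 0,"rz": 0,"dx": 7,"dy": 11,"dz": 0,"gripper": -1},{"rx": 0,"ry": 0,"rz": 0,"dx": 3.5,"dy": 5.5,"dz": 0,"gripper": -1},{"rx": 0,"ry": 0,"rz": 0,"dx": 0,"dy": 0,"dz": 0,"gripper": -1},{"rx": 0,"ry": 0,"rz": 0,"dx": 0,"dy": 0,"dz": 0,"gripper": -1},{"rx": 0,"ry": 0,"rz": 0,"dx": 0,"dy": 0,"dz": 0,"gripper": -1},{"rx": 0,"ry": 0,"rz": 0,"dx": 0,"dy": 0,"dz": 0,"gripper": -1}]'

```text
clock: 15.22
tcp_pos: [0.4414, 0.3108, 0.3633]
orientation: [0.221, 3.134, 0.0]
contact_force: [-0.1, -0.4, -5.0]
grip_width: 0.0195
gripper_force: 58.7
```

```bash
python3 -c "from h import *;o=st();print(rel(o['tcp_pos'],[.441,.309,-.14]))"
```

```text
t 15.225 p [0.4414 0.3108 0.3633] ax 171.94 z [ 0.  0. -1.] F [-0.1 -0.4 -5. ] w 0.019510563724422607 gf 58.685612082481384
[0.2 1.9]
```

Call:
step_arm --moves '[{"rx": 0,"ry": 0,"rz": 0,"dx": 0,"dy": -2,"dz": 6,"gripper": -1},{"rx": 0,"ry": 0,"rz": 0,"dx": 0,"dy": 0,"dz": 12,"gripper": -1},{"rx": 0,"ry": 0,"rz": 0,"dx": 0,"dy": 0,"dz": 16,"gripper": -1},{"rx": 0,"ry": 0,"rz": 0,"dx": 0,"dy": 0,"dz": 18,"gripper": -1},{"rx": 0,"ry": 0,"rz": 0,"dx": 0,"dy": 0,"dz": 18,"gripper": -1},{"rx": 0,"ry": 0,"rz": 0,"dx": 0,"dy": 0,"dz": 18,"gripper": -1},{"rx": 0,"ry": 0,"rz": 0,"dx": 0,"dy": 0,"dz": 18,"gripper": -1},{"rx": 0,"ry": 0,"rz": 0,"dx": 0,"dy": 0,"dz": 16,"gripper": -1},{"rx": 0,"ry": 0,"rz": 0,"dx": 0,"dy": 0,"dz": 14,"gripper": -1},{"rx": 0,"ry": 0,"rz": 0,"dx": 0,"dy": 0,"dz": 8,"gripper": -1},{"rx": 0,"ry": 0,"rz": 0,"dx": 0,"dy": 0,"dz": 4,"gripper": -1},{"rx": 0,"ry": 0,"rz": 0,"dx": 0,"dy": 0,"dz": 2,"gripper": -1},{"rx": 0,"ry": 0,"rz": 0,"dx": 0,"dy": 0,"dz": 0,"gripper": -1},{"rx": 0,"ry": 0,"rz": 0,"dx": 0,"dy": 0,"dz": 0,"gripper": -1},{"rx": 0,"ry": 0,"rz": 0,"dx": 0,"dy": 0,"dz": 0,"gripper": -1},{"rx": 0,"ry": 0,"rz": 0,"dx": 0,"dy": 0,"dz": 0,"gripper": -1}]'

```text
clock: 17.23
tcp_pos: [0.441, 0.3093, 0.2134]
orientation: [0.219, 3.134, 0.0]
contact_force: [-0.2, -0.1, -4.4]
grip_width: 0.0194
gripper_force: 58.7
```

Run:
```python
from h import *
o=st(); print(rel(o['tcp_pos'],[.441,.309,-.14]))
im=r.grab_frame("wrist"); s=r.grab_frame("scene"); 
a=cv2.resize(im[120:420,120:520],(400,300)); b=cv2.resize(s[250:400,350:550],(400,300),interpolation=cv2.INTER_CUBIC)
cv2.imwrite("pics/low.png",np.hstack([a,b]))
```

```text
t 17.225 p [0.441  0.3093 0.2134] ax 171.99 z [ 2.e-04  2.e-04 -1.e+00] F [-0.2 -0.1 -4.4] w 0.019442792913897396 gf 58.69551479816437
[-0.1  0.3]
```

View pics/low.png

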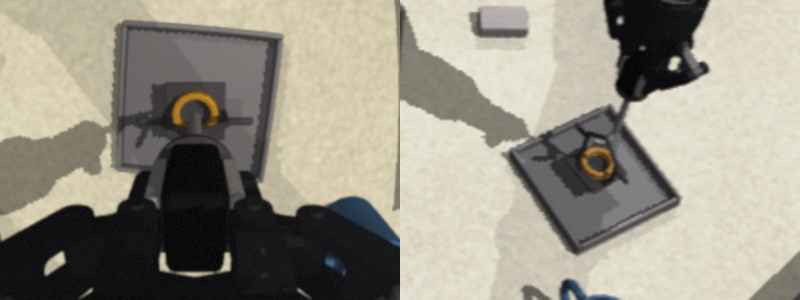

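The carrier hangs over the tray centre, with the ring at (195,108) left and (598,163) right. Next is a slow set-down at 2 mm per row.

Call:
step_arm --moves '[{"rx": 0,"ry": 0,"rz": 0,"dx": 0,"dy": 0,"dz": 3,"gripper": -1},{"rx": 0,"ry": 0,"rz": 0,"dx": 0,"dy": 0,"dz": 3,"gripper": -1},{"rx": 0,"ry": 0,"rz": 0,"dx": 0,"dy": 0,"dz": 2,"gripper": -1},{"rx": 0,"ry": 0,"rz": 0,"dx": 0,"dy": 0,"dz": 2,"gripper": -1},{"rx": 0,"ry": 0,"rz": 0,"dx": 0,"dy": 0,"dz": 2,"gripper": -1},{"rx": 0,"ry": 0,"rz": 0,"dx": 0,"dy": 0,"dz": 2,"gripper": -1},{"rx": 0,"ry": 0,"rz": 0,"dx": 0,"dy": 0,"dz": 2,"gripper": -1},{"rx": 0,"ry": 0,"rz": 0,"dx": 0,"dy": 0,"dz": 2,"gripper": -1},{"rx": 0,"ry": 0,"rz": 0,"dx": 0,"dy": 0,"dz": 2,"gripper": -1},{"rx": 0,"ry": 0,"rz": 0,"dx": 0,"dy": 0,"dz": 2,"gripper": -1},{"rx": 0,"ry": 0,"rz": 0,"dx": 0,"dy": 0,"dz": 2,"gripper": -1},{"rx": 0,"ry": 0,"rz": 0,"dx": 0,"dy": 0,"dz": 2,"gripper": -1},{"rx": 0,"ry": 0,"rz": 0,"dx": 0,"dy": 0,"dz": 2,"gripper": -1},{"rx": 0,"ry": 0,"rz": 0,"dx": 0,"dy": 0,"dz": 0,"gripper": -1},{"rx": 0,"ry": 0,"rz": 0,"dx": 0,"dy": 0,"dz": 0,"gripper": -1}]'

```text
clock: 19.2
tcp_pos: [0.441, 0.3093, 0.1854]
orientation: [0.219, 3.134, 0.0]
contact_force: [0.3, 0.1, -0.6]
grip_width: 0.019
gripper_force: 59.1
```

```bash
python3 -c "from h import *;o=st();print(rel(o['tcp_pos'],[.441,.309,-.14]))"
```

```text
t 19.2 p [0.441  0.3093 0.1854] ax 171.99 z [ 1.e-04  2.e-04 -1.e+00] F [ 0.3  0.1 -0.6] w 0.0189822511039 gf 59.06307399272919
[-0.1  0.3]
```

Call:
step_arm --moves '[{"rx": 0,"ry": 0,"rz": 0,"dx": 0,"dy": 0,"dz": 6,"gripper": -1},{"rx": 0,"ry": 0,"rz": 0,"dx": 0,"dy": 0,"dz": 7,"gripper": -1},{"rx": 0,"ry": 0,"rz": 0,"dx": 0,"dy": 0,"dz": 5,"gripper": -1},{"rx": 0,"ry": 0,"rz": 0,"dx": 0,"dy": 0,"dz": 0,"gripper": -1},{"rx": 0,"ry": 0,"rz": 0,"dx": 5,"dy": 0,"dz": 0,"gripper": -1},{"rx": 0,"ry": 0,"rz": 0,"dx": 8,"dy": 0,"dz": 0,"gripper": -1},{"rx": 0,"ry": 0,"rz": 0,"dx": 8,"dy": 0,"dz": 0,"gripper": -1},{"rx": 0,"ry": 0,"rz": 0,"dx": 8,"dy": 0,"dz": 0,"gripper": -1},{"rx": 0,"ry": 0,"rz": 0,"dx": 8,"dy": 0,"dz": 0,"gripper": -1},{"rx": 0,"ry": 0,"rz": 0,"dx": 0,"dy": 0,"dz": 0,"gripper": -1},{"rx": 0,"ry": 0,"rz": 0,"dx": 0,"dy": 0,"dz": 0,"gripper": -1}]'

```text
clock: 20.58
tcp_pos: [0.4045, 0.3144, 0.1674]
orientation: [0.22, 3.134, 0.0]
contact_force: [-0.4, 0.4, -2.2]
grip_width: 0.0192
gripper_force: 59.1
```

Run:
```python
from h import *
o=st(); print(rel(o['tcp_pos'],[.441,.309,-.14]))
im=r.grab_frame("wrist"); s=r.grab_frame("scene"); 
a=cv2.resize(im[120:420,120:520],(400,300)); b=cv2.resize(s[250:400,350:550],(400,300),interpolation=cv2.INTER_CUBIC)
cv2.imwrite("pics/off.png",np.hstack([a,b]))
```

```text
t 20.575 p [0.4045 0.3144 0.1674] ax 171.98 z [ 3.e-04  2.e-04 -1.e+00] F [-0.4  0.4 -2.2] w 0.019219421224224386 gf 59.05544579029083
[-36.9   0.2]
```

View pics/off.png

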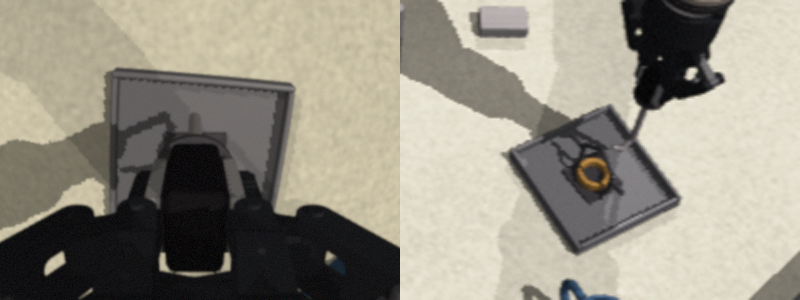

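The carrier stands in the tray with the hook out of the bail; the ring is at (595,173) in the scene half. That was my tenth picture, so from here I'll check with numbers. Next I lift away and return to the stand.

Call:
step_arm --moves '[{"rx": 0,"ry": 0,"rz": 0,"dx": 0,"dy": 0,"dz": -20,"gripper": -1},{"rx": 0,"ry": 0,"rz": 0,"dx": 0,"dy": 0,"dz": -40,"gripper": -1},{"rx": 0,"ry": 0,"rz": 0,"dx": 0,"dy": 0,"dz": -45,"gripper": -1},{"rx": 0,"ry": 0,"rz": 0,"dx": 0,"dy": 0,"dz": -40,"gripper": -1},{"rx": 0,"ry": 0,"rz": 0,"dx": -17,"dy": -37,"dz": 0,"gripper": -1},{"rx": 0,"ry": 0,"rz": 0,"dx": -17,"dy": -37,"dz": 0,"gripper": -1},{"rx": 0,"ry": 0,"rz": 0,"dx": -17,"dy": -37,"dz": 0,"gripper": -1},{"rx": 0,"ry": 0,"rz": 0,"dx": -17,"dy": -37,"dz": 0,"gripper": -1},{"rx": 0,"ry": 0,"rz": 0,"dx": -17,"dy": -37,"dz": 0,"gripper": -1},{"rx": 0,"ry": 0,"rz": 0,"dx": -17,"dy": -37,"dz": 0,"gripper": -1},{"rx": 0,"ry": 0,"rz": 0,"dx": -17,"dy": -37,"dz": 0,"gripper": -1},{"rx": 0,"ry": 0,"rz": 0,"dx": -17,"dy": -37,"dz": 0,"gripper": -1},{"rx": 0,"ry": 0,"rz": -5,"dx": 0,"dy": 0,"dz": 0,"gripper": -1},{"rx": 0,"ry": 0,"rz": -5,"dx": 0,"dy": 0,"dz": 0,"gripper": -1},{"rx": 0,"ry": 0,"rz": 0,"dx": 12.5,"dy": -37,"dz": 0,"gripper": -1},{"rx": 0,"ry": 0,"rz": 0,"dx": 12.5,"dy": -37,"dz": 0,"gripper": -1},{"rx": 0,"ry": 0,"rz": 0,"dx": 12.5,"dy": -37,"dz": 0,"gripper": -1},{"rx": 0,"ry": 0,"rz": 0,"dx": 12.5,"dy": -37,"dz": 0,"gripper": -1},{"rx": 0,"ry": 0,"rz": 0,"dx": 0,"dy": 0,"dz": 0,"gripper": -1},{"rx": 0,"ry": 0,"rz": 0,"dx": 0,"dy": 0,"dz": 0,"gripper": -1}]'

```text
clock: 23.18
tcp_pos: [0.4531, -0.1469, 0.3123]
orientation: [-0.054, 3.141, 0.001]
contact_force: [0.4, 0.0, -1.2]
grip_width: 0.019
gripper_force: 59.1
```

Run:
```python
from h import *
o=st(); S=[.5089,-.262,.0345]; print("rel pick pose",rel(o['tcp_pos'],S))
T=[.4529,.3074,-.2186]
for n in("top","scene"):
    im=r.grab_frame(n); cv2.imwrite(f"pics/{n}5.png",im); h=cv2.cvtColor(im,cv2.COLOR_BGR2HSV)
    m=cv2.inRange(h,(10,120,60),(35,255,255)); P=proj(n,[[.453,.307,.02]])[0]
    y,x=np.nonzero(m); k=np.hypot(x-P[0],y-P[1])<30; x,y=x[k],y[k]
    c=[(x.min()+x.max())/2,(y.min()+y.max())/2]; print(n,len(x),c,x.min(),x.max(),y.min(),y.max(),"ring",at(n,c,.019),rel(at(n,c,.019),T))
    print("expected spans",[ (e.min(0).round(1),e.max(0).round(1)) for e in [proj(n,[[at(n,c,.019)[0]+.019*np.cos(t),at(n,c,.019)[1]+.019*np.sin(t),.021] for t in np.linspace(0,6.3,40)])]])
```

```text
t 23.175 p [ 0.4531 -0.1469  0.3123] ax -178.01 z [ 1.e-04  4.e-04 -1.e+00] F [ 0.4  0.  -1.2] w 0.019036730489312276 gf 59.081981778144836
rel pick pose [-51.8 117. ]
top 109 [np.float64(201.0), np.float64(286.0)] 194 208 279 293 ring [0.45251088 0.30899319] [-0.7  1.5]
expected spans [(array([193.1, 278.3]), array([208.4, 293.6]))]
scene 152 [np.float64(446.0), np.float64(336.5)] 438 454 329 344 ring [0.45818986 0.30617207] [ 5.4 -0.1]
expected spans [(array([437.7, 328.7]), array([454.6, 343.5]))]
```

Call:
step_arm --moves '[{"rx": 0,"ry": 0,"rz": 0,"dx": 9,"dy": -29,"dz": 0,"gripper": -1},{"rx": 0,"ry": 0,"rz": 0,"dx": 9,"dy": -29,"dz": 0,"gripper": -1},{"rx": 0,"ry": 0,"rz": 0,"dx": 9,"dy": -29,"dz": 0,"gripper": -1},{"rx": 0,"ry": 0,"rz": 0,"dx": 9,"dy": -29,"dz": 0,"gripper": -1},{"rx": 0,"ry": 0,"rz": 0,"dx": 0,"dy": 0,"dz": 0,"gripper": -1},{"rx": 0,"ry": 0,"rz": 0,"dx": 0,"dy": 0,"dz": 38,"gripper": -1},{"rx": 0,"ry": 0,"rz": 0,"dx": 0,"dy": 0,"dz": 38,"gripper": -1},{"rx": 0,"ry": 0,"rz": 0,"dx": 0,"dy": 0,"dz": 38,"gripper": -1},{"rx": 0,"ry": 0,"rz": 0,"dx": 0,"dy": 0,"dz": 37,"gripper": -1},{"rx": 0,"ry": 0,"rz": 0,"dx": 0,"dy": 0,"dz": 0,"gripper": -1},{"rx": 0,"ry": 0,"rz": 0,"dx": 0,"dy": 0,"dz": 0,"gripper": -1}]'

```text
clock: 24.65
tcp_pos: [0.422, -0.2642, 0.1624]
orientation: [-0.056, 3.14, -0.001]
contact_force: [0.3, 0.5, -0.9]
grip_width: 0.0194
gripper_force: 59.0
```

```bash
python3 -c "from h import *;o=st();print(rel(o['tcp_pos'],[.5089,-.262,.0345]))"
```

```text
t 24.65 p [ 0.422  -0.2642  0.1624] ax -177.95 z [ 1.3e-03 -3.0e-04 -1.0e+00] F [ 0.3  0.5 -0.9] w 0.019372150905727466 gf 58.95831763744354
[-86.9   0.8]
```

Call:
step_arm --moves '[{"rx": 0,"ry": 0,"rz": 0,"dx": -14,"dy": -1,"dz": 1,"gripper": -1},{"rx": 0,"ry": 0,"rz": 0,"dx": -15,"dy": 0,"dz": 0,"gripper": -1},{"rx": 0,"ry": 0,"rz": 0,"dx": -15,"dy": 0,"dz": 0,"gripper": -1},{"rx": 0,"ry": 0,"rz": 0,"dx": -15,"dy": 0,"dz": 0,"gripper": -1},{"rx": 0,"ry": 0,"rz": 0,"dx": -10,"dy": 0,"dz": 0,"gripper": -1},{"rx": 0,"ry": 0,"rz": 0,"dx": -10,"dy": 0,"dz": 0,"gripper": -1},{"rx": 0,"ry": 0,"rz": 0,"dx": -8,"dy": 0,"dz": 0,"gripper": -1},{"rx": 0,"ry": 0,"rz": 0,"dx": 0,"dy": 0,"dz": 0,"gripper": -1},{"rx": 0,"ry": 0,"rz": 0,"dx": 0,"dy": 0,"dz": 0,"gripper": -1}]'

```text
clock: 25.78
tcp_pos: [0.5074, -0.2626, 0.1602]
orientation: [0.054, -3.141, -0.0]
contact_force: [-0.6, -0.5, -1.8]
grip_width: 0.0197
gripper_force: 59.0
```

```bash
python3 -c "from h import *;o=st();print(rel(o['tcp_pos'],[.5089,-.262,.0345]))"
```

```text
t 25.775 p [ 0.5074 -0.2626  0.1602] ax -178.03 z [-6.e-04  1.e-04 -1.e+00] F [-0.6 -0.5 -1.8] w 0.019679129734699066 gf 58.957611322402954
[-1.5 -0.5]
```

Now I'll lower gently onto the fork.

Call:
step_arm --moves '[{"rx": 0,"ry": 0,"rz": 0,"dx": -1.5,"dy": 0.5,"dz": 1.5,"gripper": -1},{"rx": 0,"ry": 0,"rz": 0,"dx": 0,"dy": 0,"dz": 1.5,"gripper": -1},{"rx": 0,"ry": 0,"rz": 0,"dx": 0,"dy": 0,"dz": 1,"gripper": -1},{"rx": 0,"ry": 0,"rz": 0,"dx": 0,"dy": 0,"dz": 0.5,"gripper": -1},{"rx": 0,"ry": 0,"rz": 0,"dx": 0,"dy": 0,"dz": 0,"gripper": -1},{"rx": 0,"ry": 0,"rz": 0,"dx": 0,"dy": 0,"dz": 0,"gripper": -1}]'

```text
clock: 26.52
tcp_pos: [0.5094, -0.262, 0.1558]
orientation: [-0.054, 3.141, -0.0]
contact_force: [1.3, 0.4, -2.5]
grip_width: 0.0194
gripper_force: 59.0
```

```bash
python3 -c "from h import *;o=st();print(rel(o['tcp_pos'],[.5089,-.262,.0345]))"
```

```text
t 26.525 p [ 0.5094 -0.262   0.1558] ax -178.01 z [ 0. -0. -1.] F [ 1.3  0.4 -2.5] w 0.019438516392330973 gf 58.957146406173706
[0.5 0. ]
```

Call:
step_arm --moves '[{"rx": 0,"ry": 0,"rz": 0,"dx": 0,"dy": 0,"dz": 0.5,"gripper": -1},{"rx": 0,"ry": 0,"rz": 0,"dx": 0,"dy": 0,"dz": 0.3,"gripper": -1},{"rx": 0,"ry": 0,"rz": 0,"dx": 0,"dy": 0,"dz": 0,"gripper": -1}]'

```text
clock: 26.9
tcp_pos: [0.5095, -0.262, 0.1555]
orientation: [-0.054, 3.141, 0.0]
contact_force: [-2.3, 0.6, 5.1]
grip_width: 0.019
gripper_force: 59.9
```

Contact is made, with about 5 N upward. I'll open gradually, then go up.

Call:
step_arm --grip_force 20 --moves '[{"rx": 0,"ry": 0,"rz": 0,"dx": 0,"dy": 0,"dz": 0,"gripper": -1},{"rx": 0,"ry": 0,"rz": 0,"dx": 0,"dy": 0,"dz": 0,"gripper": -0.4},{"rx": 0,"ry": 0,"rz": 0,"dx": 0,"dy": 0,"dz": 0,"gripper": 0},{"rx": 0,"ry": 0,"rz": 0,"dx": 0,"dy": 0,"dz": 0,"gripper": 0.5},{"rx": 0,"ry": 0,"rz": 0,"dx": 0,"dy": 0,"dz": 0,"gripper": 1},{"rx": 0,"ry": 0,"rz": 0,"dx": 0,"dy": 0,"dz": 0,"gripper": 1},{"rx": 0,"ry": 0,"rz": 0,"dx": 0,"dy": 0,"dz": 0,"gripper": 1},{"rx": 0,"ry": 0,"rz": 0,"dx": 0,"dy": 0,"dz": -20,"gripper": 1},{"rx": 0,"ry": 0,"rz": 0,"dx": 0,"dy": 0,"dz": -40,"gripper": 1},{"rx": 0,"ry": 0,"rz": 0,"dx": 0,"dy": 0,"dz": -40,"gripper": 1},{"rx": 0,"ry": 0,"rz": 0,"dx": -8.5,"dy": 16,"dz": -38,"gripper": 1},{"rx": 0,"ry": 0,"rz": 0,"dx": 0,"dy": 0,"dz": 0,"gripper": 1},{"rx": 0,"ry": 0,"rz": 0,"dx": 0,"dy": 0,"dz": 0,"gripper": 1}]'

```text
clock: 28.52
tcp_pos: [0.5169, -0.2456, 0.2925]
orientation: [0.055, -3.14, -0.0]
contact_force: [-0.7, -0.9, 0.4]
grip_width: 0.0853
gripper_force: 0.0
```

Run:
```python
from h import *
st()
c=r.camera_info("wrist"); im=r.grab_frame("wrist"); cv2.imwrite("pics/w6.png",im)
E0=[.5115,-.262,.038]
q=lambda x0,x1,hy,z:[[x1,hy,z],[x1,-hy,z],[x0,hy,z],[x0,-hy,z]]
for n,P in(("fork",q(-.03,.07,.025,.125)),("block",q(-.016,.016,.01,.177))): print(n,wc(W([.5095,-.262,.035] if n=="block" else E0,P),c).round(0).tolist())
g=cv2.cvtColor(im,cv2.COLOR_BGR2GRAY)[150:310,240:350]; m=np.uint8(g<38)
n,l,s,ce=cv2.connectedComponentsWithStats(m)
for i in range(1,n):
    if s[i,4]>80: print(s[i]+[240,150,0,0,0],ce[i]+[240,150])
# same on the first picture for comparison
g=cv2.cvtColor(cv2.imread("pics/w2.png"),cv2.COLOR_BGR2GRAY)[150:310,240:350]; n,l,s,ce=cv2.connectedComponentsWithStats(np.uint8(g<38))
for i in range(1,n):
    if s[i,4]>80: print("before",s[i]+[240,150,0,0,0],ce[i]+[240,150])
```

```text
t 28.525 p [ 0.5169 -0.2456  0.2925] ax -178.0 z [-7.e-04  3.e-04 -1.e+00] F [-0.7 -0.9  0.4] w 0.08529191317790583 gf 0.0
fork [[325.0, 294.0], [267.0, 294.0], [326.0, 176.0], [262.0, 176.0]]
block [[306.0, 250.0], [276.0, 250.0], [305.0, 203.0], [275.0, 203.0]]
[ 273  193   34   55 1621] [290.82479951 219.64157927]
before [ 274  191   34   56 1603] [291.13724267 218.09918902]
```

```bash
python3 -c "from bench import r;print(r.hand_in())"
```

```text
the job is handed in; nothing more can be done
None
```

I finished and handed in the job at about 28.5 s: the carrier stands unhooked within about 6 mm of the tray centre, and the rod hangs back in the fork with the gripper clear. My last camera checks agreed with this, but the hand-in returned no verdict.

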